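Function-check the headlamp and log it

ROBOT

A 7-joint arm with a two-finger parallel gripper is mounted at the origin on the work surface. World frame = base frame: x ahead of the robot, y to its left, z up, the work surface at z = 0. Lengths are in m, angles in rad, forces in N, time in s.
With the tool pointing down it reaches from about 0.425 to 0.925 m from the base axis. Payload 6.8 kg.
Tool frame: the origin (TCP) lies on the centre line of the jaws, within the pads' length; the fingertips stand 19 mm ahead of it and the grasp point (between the pads) is the TCP (r.tip_extent is the y of the fingertips in the tool frame, in m); y points along the fingers, z is the direction in which the jaws open and shut, and the axes are right-handed (so a half turn about y gives the same grasp; the last joint's range is limited). The gripper opens to 85 mm and grips with 20 to 120 N. Pads are 22 mm wide; open, the fingers measure 114 mm over their backs; the gripper's body (76 mm by 85 mm) begins 54 mm behind the grasp point. The pads swing forward as they close: fully open they stand 13 mm farther back than shut.
Start: joints at [1.104, 0.477, 0.022, 1.555, -0.011, 1.109, -0.083], TCP at [0.237, -0.632, 0.25] pointing down, gripper open.
Joint ranges: [-2.96, 2.96], [-0.34, 2.1], [-1.41, 1.46], [0.24, 2.44], [-1.37, 4.51], [0.17, 1.92], [-2.96, 2.96]. Speed limits (rad/s): [2.39, 2.39, 3.14, 3.14, 3.14, 3.14, 3.14].

INTERFACE

Orientations are given as a rotation vector (axis times angle).
In Python, from bench import r gives the robot as it stands. The module is installed in compiled form; this text tells all that it offers.
- The arm moves only by the tool jog_arm, never from a script. Its argument "motion" is a list of rows, each a list of 3 entries, a list of its own where there are three numbers: the opening, from 0 (shut) to 1 (fully open), then the shift along the tool's x, y, z in m, then the turn, a rotation vector about the tool's x, y, z in degrees. A call has 1 to 10 rows; each row shifts and turns the commanded pose from where the row before left it, along the tool's axes as they then stand; what a row does not reach is not made up. A row lasts 1/12 s, in which the tool goes at most 41.7 mm and 7.16 degrees, less where a joint would pass 70% of its speed; a pose out of reach is approached as far as the arm can. A call with a gripper value outside its range is refused whole. The fingers move at their own pace and stop on an object; "force" is the grip in N (left out, the last holds). Time passes only in rows, so rows that do not move let the fingers close. It gives the time, the measured TCP pose, the force and the opening at its end, in the units of the state.
- r.get_obs(): the state, without advancing time (a new reading comes with each control period).
- r.grab_frame(name): name is "side" or "top" or "wrist"; returns a dict with "image" (384x512x3 uint8, red, green, blue), "range_z" (384x512 float32, m along the optical axis (not along the pixel's ray), 0 where there is no reading), "fx", "fy", "cx", "cy" (pixels), "xyz" and "orientation" of the camera in the world. Camera axes: x right, y down, z forward; pixel columns grow to the right and rows downward; lengths in m; the calibration is good to about 2 mm. A picture is of the moment at which its call begins.
- r.hand_in(): hands the job in, once; it reports no verdict.
The state is a dict: "clock": time; "joints": joint angles; "qvel": joint speeds; "tau": joint torques, N m; "tcp_pos": TCP position; "orientation": TCP orientation; "contact_force": force on the tool from outside, world axes, zero at the start; "moment": the same for the moment, N m; "grip_width": finger opening in m.
Only numpy, scipy, OpenCV 4.12 (cv2) and the standard library are available. Lean on these libraries where they do the work, as an engineer would, in place of code of your own. Each camera call takes 0.05 s, during which the arm holds its last target.

TASK

Check the headlamp in its dock: switch it on by pressing down the black-dot end of its yellow rocker, then, with it on, press the green key fully down and let it come back up to log the lamp as working, and last switch the headlamp off again by pressing down the rocker's plain end. Do it all by pressing with the closed fingers: pick nothing up, leave the headlamp seated in its dock, do not press the red or white key, leave the other gear where it is, and finish clear of everything.

Things in the scene. Friction and masses are not known exactly. Their poses are not given: they have to be found in the camera images.
- headlamp: compact black headlamp, casing 66 x 46 x 34 mm, 110 g, loose, sitting in its dock; origin at the centre of its underside, x along its length, lens on the -x face, z up. It stays in the dock when pressed from above
- dock: grey plastic dock 112 x 84 mm, 12 mm thick, fixed to the bench, with a 9 mm high lip around the headlamp (2 mm play); origin at the centre of its underside, axes as the headlamp's (headlamp origin 12 mm above)
- rocker (a joint): angle of the headlamp's yellow rocker, 42 x 24 x 8 mm, on top of the casing: -0.22 rad is off (black-dot end up), +0.22 rad is on (black-dot end down, plain end up). It turns about the headlamp's y axis, needs about 2 to 5 N on the raised end and stays where it is left; it starts off
- rocker_dot (a point): top of the rocker at the black dot (13 mm across), 14 mm from the pivot towards the lens (headlamp -x); moves with the rocker
- rocker_plain (a point): top of the rocker at its plain end, 14 mm from the pivot away from the lens; moves with the rocker
- rocker_pivot (a point): middle of the rocker on its hinge line, 41 mm above the headlamp's underside; the rocker's top face is 4 mm above it when level. The casing's top is 7 mm below it
- key_green (a joint): travel of the green key cap: 0 up, 0.006 m fully down; a spring returns it, it starts to move at about 1.2 N and about 4 N holds it fully down
- key_green_top (a point): centre of the top face of the green round cap (36 mm across), the lamp works key; pressed straight down; moves with the cap
- key_green_base: black housing of the green key, 52 mm across and 12 mm high, fixed to the bench; the cap stands 10 mm above it (top 22 mm above the bench) when up; origin at the centre of its underside on the bench
- key_red (a joint): travel of the red key cap: 0 up, 0.006 m fully down; a spring returns it, it starts to move at about 1.2 N and about 4 N holds it fully down
- key_red_top (a point): centre of the top face of the red round cap (36 mm across), the reject key; pressed straight down; moves with the cap
- key_red_base: black housing of the red key, 52 mm across and 12 mm high, fixed to the bench; the cap stands 10 mm above it (top 22 mm above the bench) when up; origin at the centre of its underside on the bench
- key_white (a joint): travel of the white key cap: 0 up, 0.006 m fully down; a spring returns it, it starts to move at about 1.2 N and about 4 N holds it fully down
- key_white_top (a point): centre of the top face of the white round cap (36 mm across), the spare key; pressed straight down; moves with the cap
- key_white_base: black housing of the white key, 52 mm across and 12 mm high, fixed to the bench; the cap stands 10 mm above it (top 22 mm above the bench) when up; origin at the centre of its underside on the bench
- cam: orange climbing cam lying on the bench: four lobes 42 mm high, 50 mm wide along y, with a stem 112 mm long along +x; origin under the lobes
- nut_tool: flat steel nut tool 235 mm long along x, 5 mm thick; origin near its middle on its underside
- bowl: blue ceramic bowl, 124 mm across, 50 mm high; origin at the centre of its underside
- carabiner: aluminium carabiner lying flat, 103 x 62 x 10 mm; origin in its middle on the bench
- tier_low: lower of two stacked grey plastic trays, 186 x 248 x 40 mm with four corner posts up to 74 mm that carry the upper one; origin at the centre of its underside
- tier_top: upper of the two stacked grey trays, same size, top rim 114 mm above the bench; origin at the centre of its underside
Mind the look-alikes: they are no part of the job. What is shaped like the key_red_base but purple or turquoise is not meant.

How it is judged:
By the outcome, as a careful person would: the job done as asked, in the order asked, and still so for the second after the job is handed in, with the robot touching nothing.
It also fails if it takes over 48 s, if anything falls off the work surface, if the arm or the gripper's body presses on something with over 40 N, if the wrist force passes 120 N, or if a joint passes its speed limit or range.

## Working session

There is one attempt and no reset: what is moved stays moved. The work goes in short steps, Python scripts to look and compute and a tool call to move; the robot and the scene stay as the last step left them, time stands still between calls to the robot, and variables do not carry over. Pictures are saved under pics/ and viewed, and the job is handed in when it is done.

Besides the shell and the picture viewer there is one more tool, called after "Request:" by a JSON object that holds its "fn" and its "kwargs". jog_arm: Moves the arm, as the interface text tells. Its arguments: {"type":"object","properties":{"motion":{"type":"array","items":{"type":"array"}},"force":{"type":"number"}},"required":["motion"]}

```bash
mkdir -p pics; cat > h.py <<'E'
import numpy as np,cv2
from scipy.spatial.transform import Rotation as R
from bench import r
def grab(n,save=None):
    f=r.grab_frame(n)
    np.savez(f'{n}.npz',**{k:np.array(v) for k,v in f.items()})
    if save: cv2.imwrite(f'pics/{save}.png',cv2.cvtColor(f['image'],cv2.COLOR_RGB2BGR))
    return f
E
python3 - <<'E'
from h import *
o=r.get_obs(); print(o); print(r.tip_extent)
for n in ('top','side','wrist'):
    f=grab(n,n+'0'); print(n,f['fx'],f['cx'],f['cy'],f['xyz'],f['orientation'])
E
```

```text
{'clock': 0.0, 'joints': array([ 1.10388394,  0.47780293,  0.02237363,  1.55644013, -0.01152361,
        1.109314  , -0.08307896]), 'qvel': array([-0.00032056, -0.00019679,  0.00051961, -0.00108231, -0.00018202,
       -0.00030154, -0.00037288]), 'tau': array([-5.14297535e-04, -5.96445680e+01,  1.60787936e+00, -2.81189203e+01,
        1.26033212e-02,  9.27667221e-03, -2.54872288e-05]), 'tcp_pos': array([ 0.23681447, -0.63150068,  0.24932923]), 'orientation': array([-0.36791944,  2.02794393, -2.02428187]), 'contact_force': array([ 0.226768  , -0.47345346,  0.00977244]), 'moment': array([ 0.0401503 ,  0.01931358, -0.0758995 ]), 'grip_width': 0.08529200495644373}
0.019
top 358.75257476724374 263.5999103259188 186.41168958425237 [0.40185282 0.05284559 0.98848198] [-2.13606099  2.1409684  -0.19659815]
side 462.7828999537999 258.2764551799539 189.64573509279978 [0.39915133 1.054249   0.82526997] [-0.27301893  2.74570216 -1.36765384]
wrist 318.1717221783747 254.69969231400358 192.93835295352977 [ 0.30205853 -0.60587023  0.37192562] [ 2.38988941 -1.65494079 -0.23016349]
```

View pics/top0.png

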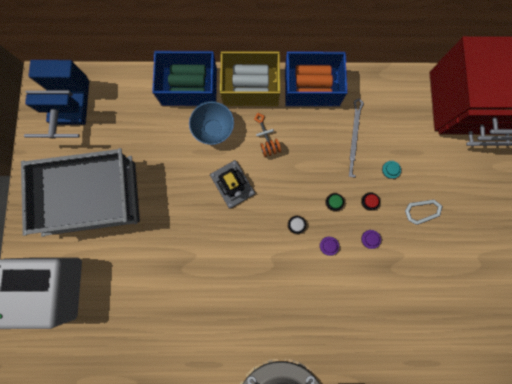

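View pics/side0.png

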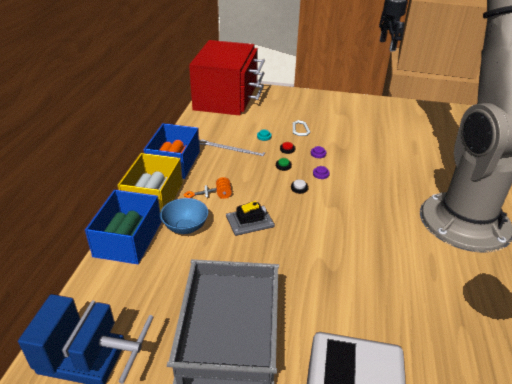

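View pics/wrist0.png

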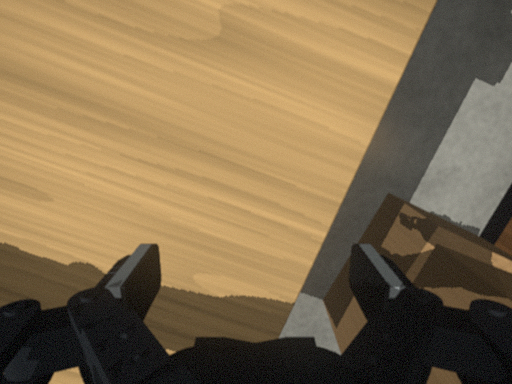

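The top view has the headlamp and dock at (232,183), the green key at (335,202), red at (371,201) and white at (297,225). The look-alikes are turquoise at (392,170) and purple at (330,246) and (371,239). Next I'll take a close crop and measure.

```bash
cat >> h.py <<'E'
def load(n):
    d=np.load(f'{n}.npz'); return {k:d[k] for k in d}
def ray(f,u,v,z):
    M=R.from_rotvec(f['orientation']).as_matrix()
    d=M@np.array([(u-f['cx'])/f['fx'],(v-f['cy'])/f['fy'],1.]); c=np.array(f['xyz'])
    return c+d*(z-c[2])/d[2]
def proj(f,P):
    M=R.from_rotvec(f['orientation']).as_matrix(); q=M.T@(np.array(P)-f['xyz'])
    return f['fx']*q[0]/q[2]+f['cx'],f['fy']*q[1]/q[2]+f['cy']
def cen(f,lo,hi,box):
    h=cv2.cvtColor(f['image'],cv2.COLOR_RGB2HSV); m=cv2.inRange(h,lo,hi)
    k=np.zeros_like(m);x0,y0,x1,y1=box;k[y0:y1,x0:x1]=m[y0:y1,x0:x1]
    mm=cv2.moments(k,True); c=max(cv2.findContours(k,0,1)[0],key=cv2.contourArea)
    return mm['m00'],mm['m10']/mm['m00'],mm['m01']/mm['m00'],cv2.minAreaRect(c)
E
python3 - <<'E'
from h import *
t=load('top');s=load('side')
a=cv2.cvtColor(t['image'],cv2.COLOR_RGB2BGR)
b=cv2.cvtColor(s['image'],cv2.COLOR_RGB2BGR)
A=cv2.resize(a[155:215,205:265],(400,400),interpolation=cv2.INTER_CUBIC)
B=cv2.resize(b[190:240,220:280],(480,400),interpolation=cv2.INTER_CUBIC)[:, :400]
cv2.imwrite('pics/crop0.png',np.hstack([A,B]))
G=((45,80,40),(80,255,255));Y=((22,120,90),(34,255,255))
g=cen(t,*G,(320,190,350,215));print('g top',g,ray(t,g[1],g[2],.022))
g=cen(s,*G,(270,150,300,175));print('g side',g,ray(s,g[1],g[2],.022))
y=cen(t,*Y,(215,165,250,200));print('y top',y,ray(t,y[1],y[2],.055))
y=cen(s,*Y,(230,195,275,225));print('y side',y,ray(s,y[1],y[2],.055))
for u,v in ((335,202),(232,180)):
    print(t['range_z'][v-1:v+2,u-1:u+2])
E
```

```text
g top (165.0, 335.23030303030305, 200.98181818181817, ((335.2500305175781, 201.25001525878906), (13.435027122497559, 14.142135620117188), 45.0)) [ 0.52745766 -0.15511918  0.022     ]
g side (86.0, 283.2906976744186, 162.11627906976744, ((283.5, 162.0), (8.0, 11.0), 90.0)) [ 0.52725824 -0.14741853  0.022     ]
y top (138.0, 230.04347826086956, 179.7608695652174, ((230.35293579101562, 180.0882110595703), (15.263373374938965, 9.775419235229492), 59.03623962402344)) [0.58021207 0.12890143 0.055     ]
y side (125.0, 249.344, 206.528, ((249.79197692871094, 206.3029022216797), (8.1163969039917, 17.00171661376953), 70.01689147949219)) [0.57923615 0.12953737 0.055     ]
[[0.9770751  0.9777988  0.97671515]
 [0.9764751  0.97907037 0.9762231 ]
 [0.9751643  0.97542655 0.9759833 ]]
[[0.9505798  0.9492756  0.94702154]
 [0.94409895 0.94750756 0.94373775]
 [0.94298226 0.94609076 0.9449748 ]]
```

View pics/crop0.png

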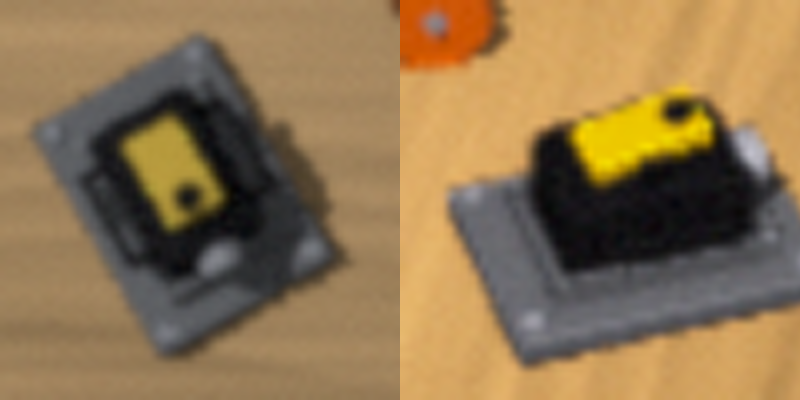

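```bash
python3 - <<'E'
from h import *
t=load('top')
print(R.from_rotvec(r.get_obs()['orientation']).as_matrix().round(3))
h=cv2.cvtColor(t['image'],cv2.COLOR_RGB2HSV); m=cv2.inRange(h,(22,120,90),(34,255,255))
k=np.zeros_like(m);k[165:200,215:250]=m[165:200,215:250]
c=np.vstack(cv2.findContours(k,0,1)[0]);rc=cv2.minAreaRect(c);bp=cv2.boxPoints(rc);print(rc,bp)
for p in bp: print(ray(t,*p,.057).round(4))
print('ctr',ray(t,*rc[0],.057),'dot',ray(t,233.2,184.4,.06),'plain',ray(t,228,176,.054))
# dock corners from crop
for u,v in ((200,38),(335,258),(165,350),(38,130)):
    print('dock',ray(t,205+u/6.667-.5,155+v/6.667-.5,.012).round(4))
E
```

```text
[[-0.936 -0.001  0.351]
 [-0.351  0.001 -0.936]
 [ 0.    -1.    -0.001]]
((230.35293579101562, 180.0882110595703), (15.263373374938965, 9.775419235229492), 59.03623962402344) [[222.23529 176.0588 ]
 [230.61765 171.02939]
 [238.47058 184.11761]
 [230.08823 189.14703]]
[0.5898 0.1495 0.057 ]
[0.6034 0.1275 0.057 ]
[0.5681 0.1064 0.057 ]
[0.5547 0.1283 0.057 ]
ctr [0.57894969 0.12791168 0.057     ] dot [0.56684923 0.12006099 0.06      ] plain [0.5905644  0.13452417 0.054     ]
dock [0.6441 0.1207 0.012 ]
dock [0.5507 0.064  0.012 ]
dock [0.5127 0.1336 0.012 ]
dock [0.6047 0.1876 0.012 ]
```

Request:
{"fn": "jog_arm", "kwargs": {"motion": [[0,[0,0,0],[0,0,0]]], "force": 40}}

```text
clock: 0.23
tcp_pos: [0.2369, -0.6318, 0.2498]
orientation: [-0.368, 2.027, -2.025]
contact_force: [0.1, -0.0, -0.3]
grip_width: 0.0757
```

Request:
{"fn": "jog_arm", "kwargs": {"motion": [[0,[-0.0237,0,-0.0245],[0,0,0]],[0,[-0.0237,0,-0.0245],[0,0,0]],[0,[-0.0237,0,-0.0245],[0,0,0]],[0,[-0.0237,0,-0.0245],[0,0,0]],[0,[-0.0237,0,-0.0245],[0,0,0]],[0,[-0.0237,0,-0.0245],[0,0,0]],[0,[-0.0237,0,-0.0245],[0,0,0]],[0,[-0.0237,0,-0.0245],[0,0,0]]]}}

```text
clock: 0.9
tcp_pos: [0.3461, -0.3803, 0.2504]
orientation: [-0.367, 2.026, -2.026]
contact_force: [1.0, -0.3, -0.8]
grip_width: 0.0001
```

Request:
{"fn": "jog_arm", "kwargs": {"motion": [[0,[-0.0237,0,-0.0245],[0,0,0]],[0,[-0.0237,0,-0.0245],[0,0,0]],[0,[-0.0237,0,-0.0245],[0,0,0]],[0,[-0.0237,0,-0.0245],[0,0,0]],[0,[-0.0237,0,-0.0245],[0,0,0]],[0,[-0.0237,0,-0.0245],[0,0,0]],[0,[-0.0237,0,-0.0245],[0,0,0]],[0,[-0.0237,0,-0.0245],[0,0,0]]]}}

```text
clock: 1.57
tcp_pos: [0.4547, -0.1303, 0.2505]
orientation: [-0.367, 2.026, -2.026]
contact_force: [0.5, -1.0, -0.4]
grip_width: -0.0
```

```bash
python3 - <<'E'
from h import *
f=grab('wrist','w1'); print(f['xyz']); print(proj(f,[.527,-.155,.022]))
G=((45,80,40),(80,255,255))
E
```

```text
[ 0.51984415 -0.10440508  0.37302328]
(np.float64(300.85268197280567), np.float64(113.97912901583608))
```

View pics/w1.png

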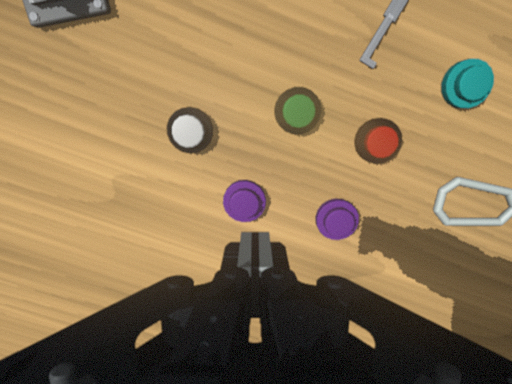

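Request:
{"fn": "jog_arm", "kwargs": {"motion": [[0,[-0.0237,0,-0.0245],[0,0,0]],[0,[-0.0237,0,-0.0245],[0,0,0]],[0,[-0.0237,0,-0.0245],[0,0,0]],[0,[-0.0237,0,-0.0245],[0,0,0]],[0,[-0.0237,0,-0.0245],[0,0,0]],[0,[-0.0237,0,-0.0245],[0,0,0]],[0,[-0.0237,0,-0.0245],[0,0,0]],[0,[-0.0237,0,-0.0245],[0,0,0]],[0,[0,0,0],[0,-5.3,0]],[0,[0,0,0],[0,-5.3,0]]]}}

```text
clock: 2.45
tcp_pos: [0.5634, 0.1212, 0.2501]
orientation: [-0.541, 1.91, -1.908]
contact_force: [-0.2, -0.6, -0.0]
grip_width: 0.0001
```

```bash
python3 - <<'E'
from h import *
o=r.get_obs();print(o['tcp_pos'],o['joints'],R.from_rotvec(o['orientation']).as_matrix().round(3))
cp=load('wrist');np.savez('wrist1.npz',**cp)
f=grab('wrist','w2'); print(f['xyz'])
print(proj(f,[.579,.128,.057]))
E
```

```text
[0.56335312 0.12116401 0.25010344] [ 0.04787841  0.35392306 -0.46234769  1.77230896  0.17710908  1.05637409
 -1.49562977] [[-0.851 -0.     0.525]
 [-0.525  0.001 -0.851]
 [-0.001 -1.    -0.001]]
[0.62264751 0.15883615 0.37264161]
(np.float64(258.120449736792), np.float64(158.65252248632197))
```

View pics/w2.png

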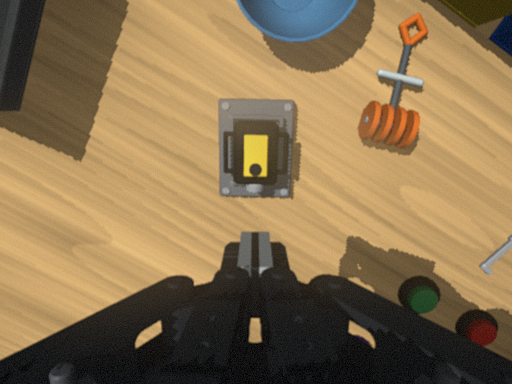

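The wrist view shows the yellow rocker at about (256,156), with the dot at (256,170) on the lens side, towards the bottom of the image. The green key in w1 is at (299,111). Next I'll measure both.

```bash
python3 - <<'E'
from h import *
f=load('wrist');w=load('wrist1')
y=cen(f,(22,120,90),(34,255,255),(230,120,285,195));print(y[0],y[3],'rect ctr',ray(f,*y[3][0],.057))
bp=cv2.boxPoints(y[3]);print(np.array([ray(f,*p,.057) for p in bp]).round(4))
print('dot',ray(f,255.5,170,.06))
g=cen(w,(45,80,40),(80,255,255),(270,80,330,140));print(g)
print('green',ray(w,g[1],g[2],.022))
o=r.get_obs();Rm=R.from_rotvec(o['orientation']).as_matrix()
u=-Rm[:,0]
for nm,P in (('rockctr',ray(f,*y[3][0],.057)),('top',np.array([.579,.128,.057]))):
    print(nm,Rm.T@(P-o['tcp_pos']))
E
```

```text
970.0 ((255.5, 155.0), (42.0, 25.0), 90.0) rect ctr [0.58074716 0.13216159 0.057     ]
[[0.5919 0.1535 0.057 ]
 [0.6048 0.1326 0.057 ]
 [0.5692 0.1101 0.057 ]
 [0.5558 0.1317 0.057 ]]
dot [0.56831265 0.12448286 0.06      ]
(786.0, 298.4249363867684, 110.40839694656489, ((298.4800109863281, 110.35999298095703), (30.399999618530273, 31.600004196166992), 36.869895935058594))
green [ 0.52950499 -0.15113295  0.022     ]
rockctr [-0.02169858  0.19289782 -0.00141274]
top [-0.01801833  0.19289798  0.00120015]
```

Request:
{"fn": "jog_arm", "kwargs": {"motion": [[0,[0,0.032,0],[0,0,0]],[0,[0,0.032,0],[0,0,0]],[0,[0,0.032,0],[0,0,0]],[0,[0,0.032,0],[0,0,0]],[0,[0,0.02,0],[0,0,0]],[0,[0,0.008,0],[0,0,0]],[0,[0,0,0],[0,0,0]]]}}

```text
clock: 3.08
tcp_pos: [0.5619, 0.1173, 0.0924]
orientation: [-0.536, 1.917, -1.917]
contact_force: [0.4, -0.3, 0.6]
grip_width: 0.0001
```

```bash
python3 - <<'E'
from h import *
f=grab('side','s2');b=f['image'][170:240,210:300,::-1]
g=grab('wrist');a=g['image'][180:300,170:340,::-1]
cv2.imwrite('pics/c2.png',np.hstack([cv2.resize(b,(400,311),interpolation=2),cv2.resize(a,(400,311),interpolation=2)]))
E
```

```text
(no output)
```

View pics/c2.png

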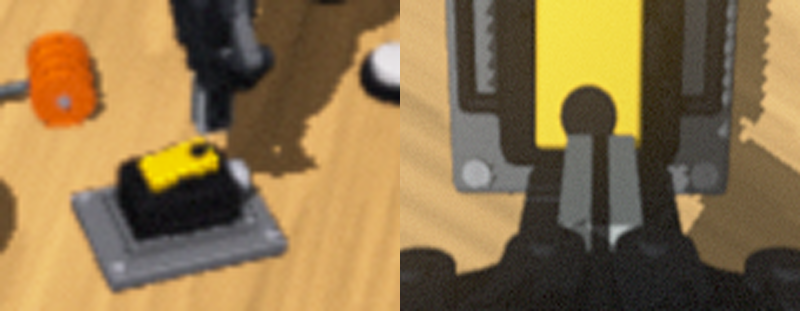

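Request:
{"fn": "jog_arm", "kwargs": {"motion": [[0,[-0.003,0,-0.001],[0,0,0]],[0,[0,0.004,0],[0,0,0]],[0,[0,0.004,0],[0,0,0]],[0,[0,0.003,0],[0,0,0]],[0,[0,0,0],[0,0,0]]]}}

```text
clock: 3.6
tcp_pos: [0.5648, 0.1205, 0.0828]
orientation: [-0.535, 1.915, -1.915]
contact_force: [-1.0, -1.5, -0.3]
grip_width: -0.0
```

Request:
{"fn": "jog_arm", "kwargs": {"motion": [[0,[0,0.002,0],[0,0,0]],[0,[0,0.002,0],[0,0,0]],[0,[0,0,0],[0,0,0]]]}}

```text
clock: 3.85
tcp_pos: [0.565, 0.1205, 0.079]
orientation: [-0.534, 1.915, -1.915]
contact_force: [-0.5, 0.2, 0.9]
grip_width: -0.0003
```

Request:
{"fn": "jog_arm", "kwargs": {"motion": [[0,[0,0.0015,0],[0,0,0]],[0,[0,0.0015,0],[0,0,0]],[0,[0,0,0],[0,0,0]]]}}

```text
clock: 4.1
tcp_pos: [0.565, 0.1205, 0.0761]
orientation: [-0.534, 1.914, -1.915]
contact_force: [-0.5, -0.8, 0.5]
grip_width: -0.0001
```

Request:
{"fn": "jog_arm", "kwargs": {"motion": [[0,[0,0.001,0],[0,0,0]],[0,[0,0.001,0],[0,0,0]],[0,[0,0,0],[0,0,0]]]}}

```text
clock: 4.35
tcp_pos: [0.5648, 0.1204, 0.0742]
orientation: [-0.535, 1.914, -1.915]
contact_force: [-2.7, -1.9, 3.4]
grip_width: -0.0002
```

Request:
{"fn": "jog_arm", "kwargs": {"motion": [[0,[0,0.001,0],[0,0,0]],[0,[0,0.001,0],[0,0,0]],[0,[0,0,0],[0,0,0]]]}}

```text
clock: 4.6
tcp_pos: [0.5649, 0.1204, 0.0735]
orientation: [-0.534, 1.914, -1.916]
contact_force: [-7.8, -4.0, 16.8]
grip_width: -0.0
```

```bash
python3 - <<'E'
from h import *
print(r.get_obs()['contact_force'])
f=grab('side','s3');b=f['image'][170:240,210:300,::-1]
g=grab('wrist');a=g['image'][180:300,170:340,::-1]
cv2.imwrite('pics/c3.png',np.hstack([cv2.resize(b,(400,311),interpolation=2),cv2.resize(a,(400,311),interpolation=2)]))
E
```

```text
[-7.83877591 -4.02296944 16.82340496]
```

View pics/c3.png

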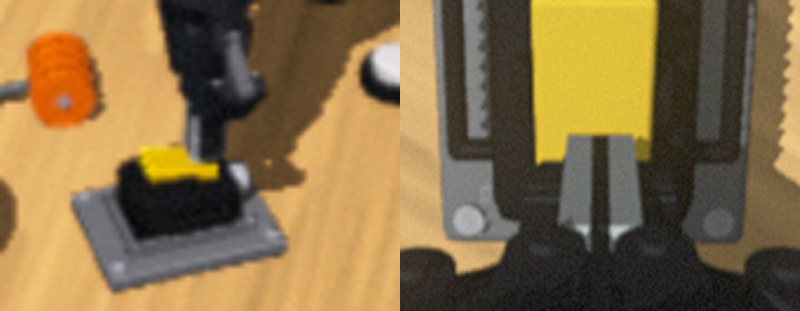

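The rocker's dot end is down on its stop (16.8 N), so I'll lift off and check.

Request:
{"fn": "jog_arm", "kwargs": {"motion": [[0,[0,-0.006,0],[0,0,0]],[0,[0,-0.02,0],[0,0,0]],[0,[0,-0.03,0],[0,0,0]],[0,[0,-0.03,0],[0,0,0]],[0,[0,0,0],[0,0,0]]]}}

```text
clock: 5.12
tcp_pos: [0.569, 0.1225, 0.1641]
orientation: [-0.522, 1.911, -1.91]
contact_force: [0.7, -0.0, 0.2]
grip_width: -0.0003
```

```bash
python3 - <<'E'
from h import *
o=r.get_obs();print(o['tcp_pos'])
f=grab('side','s4');b=f['image'][170:240,210:300,::-1]
g=grab('wrist','w4');a=g['image'][100:270,150:360,::-1]
cv2.imwrite('pics/c4.png',np.hstack([cv2.resize(b,(400,311),interpolation=2),cv2.resize(a,(400,311),interpolation=2)]))
y=cen(g,(22,120,90),(34,255,255),(150,20,360,240));print(y)
bp=cv2.boxPoints(y[3]);print(np.array([ray(g,*p,.057) for p in bp]).round(4), ray(g,*y[3][0],.057))
E
```

```text
[0.56900219 0.12245551 0.16407973]
(1635.0, 252.20428134556576, 177.41896024464833, ((252.5, 180.0), (54.0, 33.0), 90.0))
[[0.5919 0.1529 0.057 ]
 [0.6042 0.1326 0.057 ]
 [0.5696 0.1112 0.057 ]
 [0.5568 0.1324 0.057 ]] [0.58104261 0.13252092 0.057     ]
```

View pics/c4.png

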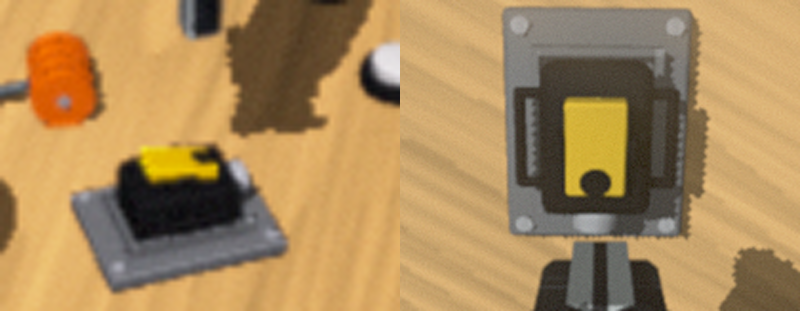

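The rocker is on: the dot end is down in both views. Now to the green key.

Request:
{"fn": "jog_arm", "kwargs": {"motion": [[0,[0.022,0,0.0268],[0,0,0]],[0,[0.022,0,0.0268],[0,0,0]],[0,[0.022,0,0.0268],[0,0,0]],[0,[0.022,0,0.0268],[0,0,0]],[0,[0.022,0,0.0268],[0,0,0]],[0,[0.022,0,0.0268],[0,0,0]],[0,[0.022,0,0.0268],[0,0,0]],[0,[0.022,0,0.0268],[0,0,0]],[0,[0,0,0],[0,0,0]],[0,[0,0,0],[0,0,0]]]}}

```text
clock: 6.05
tcp_pos: [0.5242, -0.1564, 0.1567]
orientation: [-0.532, 1.919, -1.918]
contact_force: [0.1, 0.9, 0.2]
grip_width: 0.0001
```

```bash
python3 - <<'E'
from h import *
o=r.get_obs();print(o['tcp_pos']);Rm=R.from_rotvec(o['orientation']).as_matrix();print(Rm.round(3))
g=grab('wrist','w5')
y=cen(g,(45,80,40),(80,255,255),(100,20,400,240));print(y)
P=ray(g,*y[3][0],.022);print(P,Rm.T@(P-o['tcp_pos']))
P=np.array([.5285,-.152,.022]);print(Rm.T@(P-o['tcp_pos']))
E
```

```text
[ 0.52423815 -0.15644699  0.15674432]
[[-0.858 -0.002  0.513]
 [-0.513 -0.    -0.858]
 [ 0.002 -1.    -0.001]]
(1386.0, 253.9992784992785, 180.83405483405483, ((254.5, 180.5), (41.0, 41.0), 90.0))
[ 0.53059406 -0.15130192  0.022     ] [-0.00835003  0.1347299  -0.00101644]
[-0.00619444  0.13473446 -0.00149161]
```

View pics/w5.png

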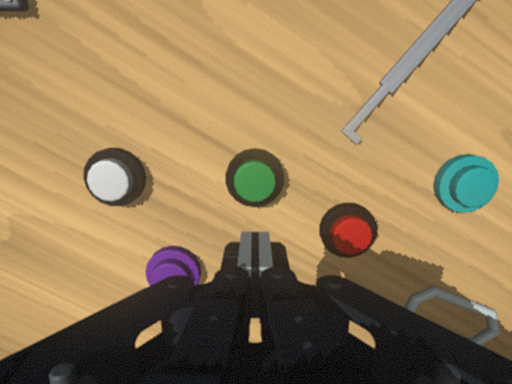

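Request:
{"fn": "jog_arm", "kwargs": {"motion": [[0,[-0.007,0,-0.001],[0,0,0]],[0,[0,0.03,0],[0,0,0]],[0,[0,0.03,0],[0,0,0]],[0,[0,0.028,0],[0,0,0]],[0,[0,0.012,0],[0,0,0]],[0,[0,0.006,0],[0,0,0]],[0,[0,0,0],[0,0,0]]]}}

```text
clock: 6.68
tcp_pos: [0.5309, -0.1479, 0.0514]
orientation: [-0.537, 1.915, -1.912]
contact_force: [0.7, 0.4, 0.2]
grip_width: 0.0
```

```bash
python3 - <<'E'
from h import *
f=grab('side','s6');b=f['image'][120:190,240:330,::-1]
g=grab('wrist');a=g['image'][150:300,150:360,::-1]
cv2.imwrite('pics/c6.png',np.hstack([cv2.resize(b,(400,311),interpolation=2),cv2.resize(a,(400,311),interpolation=2)]))
E
```

```text
(no output)
```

View pics/c6.png

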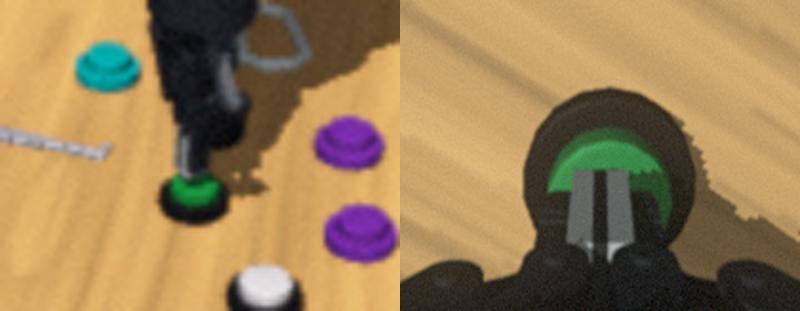

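Request:
{"fn": "jog_arm", "kwargs": {"motion": [[0,[0,0.004,0],[0,0,0]],[0,[0,0.004,0],[0,0,0]],[0,[0,0.003,0],[0,0,0]],[0,[0,0,0],[0,0,0]]]}}

```text
clock: 7.12
tcp_pos: [0.531, -0.1496, 0.0412]
orientation: [-0.533, 1.914, -1.915]
contact_force: [-0.2, -0.1, 0.2]
grip_width: -0.0003
```

Request:
{"fn": "jog_arm", "kwargs": {"motion": [[0,[0,0.002,0],[0,0,0]],[0,[0,0.002,0],[0,0,0]],[0,[0,0,0],[0,0,0]]]}}

```text
clock: 7.37
tcp_pos: [0.5311, -0.1495, 0.0372]
orientation: [-0.533, 1.914, -1.915]
contact_force: [-0.8, 1.2, 3.1]
grip_width: -0.0002
```

Request:
{"fn": "jog_arm", "kwargs": {"motion": [[0,[0,0.0015,0],[0,0,0]],[0,[0,0.0015,0],[0,0,0]],[0,[0,0,0],[0,0,0]]]}}

```text
clock: 7.62
tcp_pos: [0.5312, -0.1495, 0.035]
orientation: [-0.534, 1.914, -1.915]
contact_force: [-2.7, -0.6, 10.0]
grip_width: -0.0
```

Request:
{"fn": "jog_arm", "kwargs": {"motion": [[0,[0,0.0007,0],[0,0,0]],[0,[0,0,0],[0,0,0]],[0,[0,0,0],[0,0,0]]]}}

```text
clock: 7.87
tcp_pos: [0.5312, -0.1496, 0.0349]
orientation: [-0.533, 1.914, -1.915]
contact_force: [-3.7, 0.5, 16.0]
grip_width: 0.0002
```

Request:
{"fn": "jog_arm", "kwargs": {"motion": [[0,[0,-0.004,0],[0,0,0]],[0,[0,-0.01,0],[0,0,0]],[0,[0,-0.03,0],[0,0,0]],[0,[0,-0.04,0],[0,0,0]],[0,[0,-0.04,0],[0,0,0]],[0,[0,0,0],[0,0,0]]]}}

```text
clock: 8.37
tcp_pos: [0.5353, -0.1498, 0.1653]
orientation: [-0.522, 1.905, -1.916]
contact_force: [1.5, 0.1, 0.8]
grip_width: 0.0002
```

```bash
python3 - <<'E'
from h import *
o=r.get_obs();print(o['tcp_pos'],o['contact_force']);Rm=R.from_rotvec(o['orientation']).as_matrix();print(Rm.round(3))
f=grab('side','s7');b=f['image'][120:240,200:340,::-1]
g=grab('wrist');a=g['image'][100:300,120:400,::-1]
cv2.imwrite('pics/c7.png',np.hstack([cv2.resize(b,(400,343),interpolation=2),cv2.resize(a,(400,343),interpolation=2)]))
# plain press: pivot +0.018*u
P=np.array([.5803,.1305,0])+.0185*np.array([.857,.515,0]);P[2]=o['tcp_pos'][2];print(P,Rm.T@(P-o['tcp_pos']))
E
```

```text
[ 0.53533689 -0.1497702   0.16525532] [1.46457013 0.08253851 0.76326473]
[[-0.856  0.012  0.517]
 [-0.517 -0.002 -0.856]
 [-0.009 -1.     0.008]]
[0.5961545  0.1400275  0.16525532] [-2.01982817e-01 -1.73699281e-05 -2.16528131e-01]
```

View pics/c7.png

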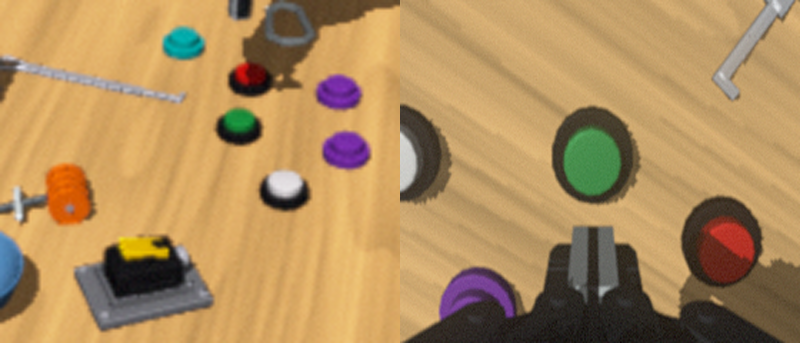

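Request:
{"fn": "jog_arm", "kwargs": {"motion": [[0,[-0.0252,0,-0.027],[0,0,0]],[0,[-0.0252,0,-0.027],[0,0,0]],[0,[-0.0252,0,-0.027],[0,0,0]],[0,[-0.0252,0,-0.027],[0,0,0]],[0,[-0.0252,0,-0.027],[0,0,0]],[0,[-0.0252,0,-0.027],[0,0,0]],[0,[-0.0252,0,-0.027],[0,0,0]],[0,[-0.0252,0,-0.027],[0,0,0]],[0,[0,0,0],[0,0,0]],[0,[0,0,0],[0,0,0]]]}}

```text
clock: 9.3
tcp_pos: [0.5904, 0.143, 0.1561]
orientation: [-0.541, 1.914, -1.91]
contact_force: [-0.1, -1.4, -0.4]
grip_width: -0.0003
```

```bash
python3 - <<'E'
from h import *
o=r.get_obs();Rm=R.from_rotvec(o['orientation']).as_matrix();print(o['tcp_pos'],Rm.round(3))
P=np.array([.5803,.1305,0])+.0185*np.array([.857,.515,0]);P[2]=o['tcp_pos'][2];print(P,Rm.T@(P-o['tcp_pos']))
E
```

```text
[0.59041863 0.14296902 0.15606942] [[-0.853 -0.003  0.522]
 [-0.522  0.001 -0.853]
 [ 0.002 -1.    -0.002]]
[0.5961545  0.1400275  0.15606942] [-3.35661511e-03 -1.89162256e-05  5.50322711e-03]
```

Request:
{"fn": "jog_arm", "kwargs": {"motion": [[0,[-0.003,0,0.005],[0,0,0]],[0,[0,0.025,0],[0,0,0]],[0,[0,0.025,0],[0,0,0]],[0,[0,0.012,0],[0,0,0]],[0,[0,0,0],[0,0,0]],[0,[0,0,0],[0,0,0]]]}}

```text
clock: 9.8
tcp_pos: [0.5966, 0.1355, 0.0951]
orientation: [-0.535, 1.916, -1.917]
contact_force: [0.8, 0.8, 0.3]
grip_width: -0.0002
```

```bash
python3 - <<'E'
from h import *
o=r.get_obs();Rm=R.from_rotvec(o['orientation']).as_matrix();print(o['tcp_pos'])
P=np.array([.5803,.1305,0])+.0185*np.array([.857,.515,0]);P[2]=o['tcp_pos'][2];print(P,Rm.T@(P-o['tcp_pos']))
f=grab('side','s8');b=f['image'][170:240,210:300,::-1]
g=grab('wrist');a=g['image'][150:300,150:360,::-1]
cv2.imwrite('pics/c8.png',np.hstack([cv2.resize(b,(400,311),interpolation=2),cv2.resize(a,(400,311),interpolation=2)]))
E
```

```text
[0.59663719 0.13554858 0.09506794]
[0.5961545  0.1400275  0.09506794] [-1.89759976e-03 -3.25745763e-06 -4.08567963e-03]
```

View pics/c8.png

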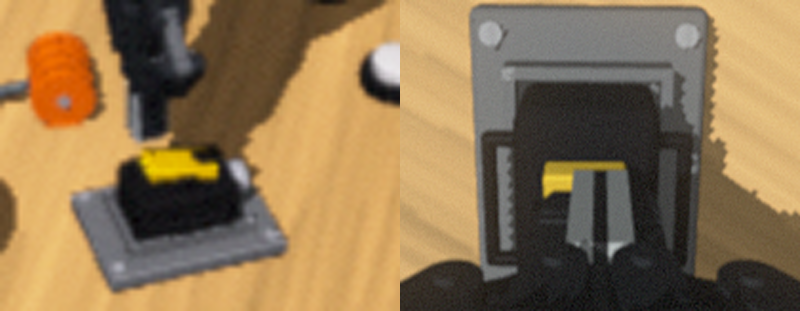

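Request:
{"fn": "jog_arm", "kwargs": {"motion": [[0,[-0.003,0,-0.004],[0,0,0]],[0,[0,0.005,0],[0,0,0]],[0,[0,0.005,0],[0,0,0]],[0,[0,0.004,0],[0,0,0]],[0,[0,0,0],[0,0,0]]]}}

```text
clock: 10.32
tcp_pos: [0.5971, 0.1419, 0.0807]
orientation: [-0.535, 1.915, -1.915]
contact_force: [-0.7, 0.1, 0.5]
grip_width: -0.0001
```

Request:
{"fn": "jog_arm", "kwargs": {"motion": [[0,[0,0.002,0],[0,0,0]],[0,[0,0.002,0],[0,0,0]],[0,[0,0.001,0],[0,0,0]],[0,[0,0,0],[0,0,0]]]}}

```text
clock: 10.65
tcp_pos: [0.5979, 0.1423, 0.0768]
orientation: [-0.533, 1.914, -1.914]
contact_force: [0.1, 1.1, 1.2]
grip_width: 0.0
```

Request:
{"fn": "jog_arm", "kwargs": {"motion": [[0,[0,0.0015,0],[0,0,0]],[0,[0,0.0015,0],[0,0,0]],[0,[0,0,0],[0,0,0]]]}}

```text
clock: 10.9
tcp_pos: [0.5979, 0.1423, 0.0737]
orientation: [-0.532, 1.914, -1.914]
contact_force: [3.0, 1.3, 2.1]
grip_width: 0.0001
```

Request:
{"fn": "jog_arm", "kwargs": {"motion": [[0,[0,0.001,0],[0,0,0]],[0,[0,0,0],[0,0,0]]]}}

```text
clock: 11.07
tcp_pos: [0.5978, 0.1422, 0.0727]
orientation: [-0.533, 1.914, -1.914]
contact_force: [2.0, 1.2, 2.8]
grip_width: -0.0001
```

Request:
{"fn": "jog_arm", "kwargs": {"motion": [[0,[0,0.001,0],[0,0,0]],[0,[0,0,0],[0,0,0]]]}}

```text
clock: 11.23
tcp_pos: [0.5979, 0.1423, 0.0725]
orientation: [-0.533, 1.914, -1.914]
contact_force: [0.6, 0.4, 8.1]
grip_width: -0.0003
```

Request:
{"fn": "jog_arm", "kwargs": {"motion": [[0,[0,0.0006,0],[0,0,0]],[0,[0,0,0],[0,0,0]]]}}

```text
clock: 11.4
tcp_pos: [0.5979, 0.1422, 0.0723]
orientation: [-0.532, 1.914, -1.914]
contact_force: [-0.6, 0.4, 11.9]
grip_width: -0.0001
```

Request:
{"fn": "jog_arm", "kwargs": {"motion": [[0,[0,0.0006,0],[0,0,0]],[0,[0,0,0],[0,0,0]],[0,[0,-0.006,0],[0,0,0]],[0,[0,-0.02,0],[0,0,0]],[0,[0,-0.035,0],[0,0,0]],[0,[0,-0.035,0],[0,0,0]],[0,[0.015,0,0],[0,0,0]],[0,[0.02,0,0],[0,0,0]],[0,[0.015,0,0],[0,0,0]],[0,[0,0,0],[0,0,0]]]}}

```text
clock: 12.23
tcp_pos: [0.5511, 0.1132, 0.1654]
orientation: [-0.539, 1.915, -1.92]
contact_force: [-0.5, -0.5, -1.2]
grip_width: -0.0
```

```bash
python3 - <<'E'
from h import *
o=r.get_obs();print(o['tcp_pos'],o['contact_force'])
f=grab('side','s9');b=f['image'][150:240,200:320,::-1]
g=grab('wrist','w9');a=g['image'][50:270,110:400,::-1]
cv2.imwrite('pics/c9.png',np.hstack([cv2.resize(b,(400,303),interpolation=2),cv2.resize(a,(400,303),interpolation=2)]))
y=cen(g,(22,120,90),(34,255,255),(150,20,360,240));print(y)
E
```

```text
[0.55106175 0.11320517 0.16537152] [-0.5383031  -0.45306133 -1.15891949]
(1768.0, 254.35407239819006, 153.88574660633483, ((254.5, 156.0), (58.0, 33.0), 90.0))
```

View pics/c9.png

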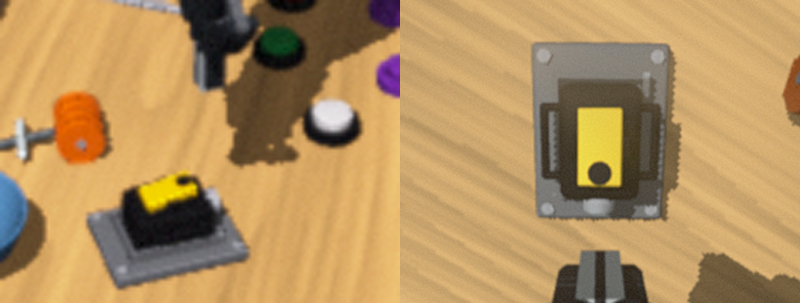

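Request:
{"fn": "jog_arm", "kwargs": {"motion": [[0,[0,-0.03,0],[0,0,0]],[0,[0,-0.03,0],[0,0,0]],[0,[0,-0.03,0],[0,0,0]],[0,[0,0,0],[0,0,0]],[0,[0,0,0],[0,0,0]],[0,[0,0,0],[0,0,0]]]}}

```text
clock: 12.83
tcp_pos: [0.5546, 0.1163, 0.2557]
orientation: [-0.535, 1.915, -1.914]
contact_force: [-0.2, -0.5, -0.4]
grip_width: 0.0001
```

```bash
python3 - <<'E'
from h import *
def img(n): return {'image':cv2.cvtColor(cv2.imread(f'pics/{n}.png'),cv2.COLOR_BGR2RGB)}
f=grab('side','s10')
for n in('side0','s4','s10'): print(n,cen(img(n),(22,120,90),(34,255,255),(230,195,275,225)))
t=grab('top','t10')
o=r.get_obs();print(o['clock'],o['tcp_pos'],o['contact_force'],abs(o['qvel']).max())
E
```

```text
side0 (125.0, 249.344, 206.528, ((249.79197692871094, 206.3029022216797), (8.1163969039917, 17.00171661376953), 70.01689147949219))
s4 (117.0, 248.86324786324786, 206.43589743589743, ((249.5, 206.5), (7.0, 17.0), 90.0))
s10 (127.0, 249.36220472440945, 206.6220472440945, ((249.8000030517578, 206.4000244140625), (8.22192096710205, 17.076295852661133), 71.56504821777344))
12.9333 [0.55405983 0.11602762 0.25489077] [0.40695014 0.29200815 0.29785633] 0.0017969383648997442
```

View pics/s10.png

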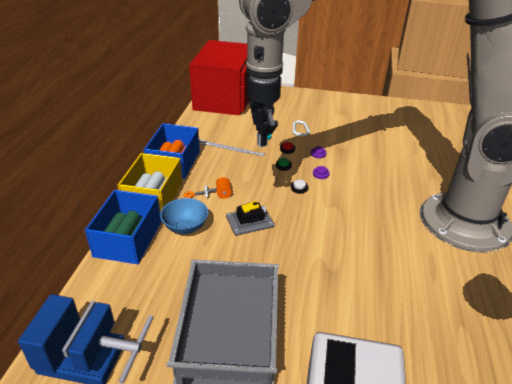

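The final side view matches the starting rocker pose: off, dot end up at about (252,206). The headlamp is seated, the green key at (284,163) is up, and the arm is clear and still, so I'm handing in.

```bash
python3 - <<'E'
from bench import r
print(r.hand_in())
E
```

```text
the job is handed in; nothing more can be done
None
```

I did the three presses in the order asked with the closed fingers, and handed the job in at about 12.9 s.

- **Headlamp on:** I pressed the rocker's black-dot end down to its stop at about 17 N. Pictures after lifting off showed the dot end down.
- **Green key:** I pressed it the full 6 mm to its stop, reaching about 16 N, with the lamp on. A picture then showed the cap back up and the lamp still on.
- **Headlamp off:** I pressed the plain end down to its stop; the last reading was about 12 N. In the final side view the rocker's outline agrees with the starting off pose (71.6° now, 70.0° at the start, 90° when on).

At the end the headlamp was seated in its dock and I saw no other gear moved. The arm was still, with its fingertips about 0.24 m above the bench and touching nothing. I did not go near the red or white keys.

**Disagreement:** before pressing, the camera views differed by 2–4 mm on the rocker's position. For the green key they differed by 2–8 mm, because the side view also saw the cap's side. I pressed near the averages, and the contact forces and later pictures showed every press landed where intended.

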